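Pack the gold bonbon with the tongs

TASK

Using the sprung tongs, and without the gripper ever touching a sweet, take the gold bonbon from the wooden board, lower it to the floor of the open pink gift box and let go of it there, lying down. Then stand the tongs, open, back in their holder and let go. Leave the pink and green bonbons and the pen pot where they are.

Things in the scene. Friction and masses are not known exactly. Their poses are not given: they have to be found in the camera images.
- tongs_grip (a point): Centre between the blue outer grip plates of the steel tongs, which stand in the holder, tips down. z: tongs' long axis, up; y: squeeze direction; x: width. 80 mm above the tips, 38 mm below the bow's top. Plates 22 mm wide (x), 36 mm tall (z, centred here); flat outer faces 54 mm apart (y) open, 44 mm clamped on a 32 mm bonbon (then parallel), 36 mm fully shut.
- tongs_jaws (a point): Midway between the tongs' jaws, 15 mm above the tips, axes as tongs_grip. Jaws 22 mm wide (x), blue linings 30 mm tall from the tips up; tips 64 mm apart inside, 76 mm outside when open. Each mm of squeeze at the plates closes the jaws about 3 mm; the tips sink about 2 mm in closing. With the plates squeezed slightly, to 51 mm, the tongs can be carried with jaws some 54 mm apart.
- tongs_left (a joint): Swing of each tongs arm, rad (both arms swing inward equally): 0 sprung fully open, about 0.14 clamped on a bonbon's 32 mm width, 0.25 fully shut. The spring needs about 5 N on each grip plate to start closing and 8 N when clamped on the bonbon; about a third of any squeeze beyond that reaches the jaws.
- tongs: The same tongs, 118 mm tall, 90 g; origin midway between the tips, level with them when open (80 mm below tongs_grip), same axes.
- holder_floor (a point): Centre of the inner floor (6 mm above the table) of the brown wooden tongs holder, an open-topped oblong trough fixed to the table. Its long side runs along its y. Inside 104 mm (y) by 40 mm (x), walls 5 mm, rim 45 mm above the table. The tongs stand in it on their tips, their squeeze direction along the holder's y.
- bonbon_center (a point): Centre of the gold bonbon with white bands (target) lying on the board: body 46 mm long (x) by 32 mm wide (y) by 28 mm high (z), with a flared wrapper twist at each end, 76 mm long in all along its x. 30 to 60 g. Its flat sides face its +y and -y: the jaws go on these.
- bonbon: The same gold bonbon; origin at the centre of its underside, same axes.
- board: Wooden serving board, fixed, 150 mm (x) by 130 mm (y), 10 mm thick; origin at the centre of its underside on the table. The gold bonbon lies on its top, 10 mm above the table.
- giftbox_floor (a point): Centre of the inner floor (4 mm above the table) of the open, empty magenta gift box with white dots and a lilac floor, fixed to the table: 160 x 160 mm outside, walls 4 mm, rim 50 mm above the table. Axes along its sides.
- pink_bonbon: Pink bonbon, a bystander, same shape; origin at the centre of its underside.
- green_bonbon: Green bonbon, a bystander, same shape; origin at the centre of its underside.
- pen_pot: Brown tree-stump pen pot with pens, a bystander, about 80 mm wide and 150 mm tall with the pens; origin at the centre of its underside.
Mind the look-alikes: they are no part of the job. Of the things that look like the part that bears holder_floor, take the one that is farthest from the robot's base at the start.

How it is judged:
By the outcome, as a careful person would: the job done as asked, in the order asked, and still so for the second after the job is handed in, with the robot touching nothing.
It also fails if it takes over 54 s, if anything falls off the work surface, if the arm or the gripper's body presses on something with over 40 N, if the wrist force passes 120 N, or if a joint passes its speed limit or range.

ROBOT

A 7-joint arm with a two-finger parallel gripper is mounted at the origin on the work surface. World frame = base frame: x ahead of the robot, y to its left, z up, the work surface at z = 0. Lengths are in m, angles in rad, forces in N, time in s.
With the tool pointing down it reaches from about 0.425 to 0.875 m from the base axis. Payload 4.7 kg.
Tool frame: the origin (TCP) lies on the centre line of the jaws, within the pads' length; the fingertips stand 14 mm ahead of it and the grasp point (between the pads) lies 5 mm behind it; z points along the fingers, x is the direction in which the jaws open and shut, and the axes are right-handed (so a half turn about z gives the same grasp; the last joint's range is limited). The gripper opens to 87 mm and grips with 3 to 60 N. Pads are 19 mm wide; open, the fingers measure 117 mm over their backs; the gripper's body (75 mm by 190 mm) begins 51 mm behind the grasp point.
Start: joints at [-1.259, 0.321, -0.07, 1.45, 0.023, 1.371, -0.057], TCP at [0.191, 0.621, 0.237] pointing down, gripper open.
Joint ranges: [-2.86, 2.86], [-0.3, 2.09], [-1.38, 1.24], [0.06, 2.45], [-1.56, 4.7], [0.09, 2.05], [-2.69, 2.69]. Speed limits (rad/s): [2.57, 2.57, 3.14, 3.14, 3.14, 3.14, 3.14].

INTERFACE

Orientations are given as a rotation vector (axis times angle).
In Python, from bench import ctrl gives the robot as it stands.
- The arm moves only by the tool drive_tool, never from a script. Its argument "rows" is a list that holds one entry, the list of rows, each a list of 5 numbers: the shift along the tool's x, y, z scaled (see below), then the turn about the tool's z scaled (see below), then the closure in counts, from 0 (fully open) to 255 (shut). In form: [[[dx, dy, dz, spin, jaw], ...]]. A call has 1 to 20 rows; each row is the pose to reach, as a shift and turn from the pose commanded when the call began, along the tool's axes at that moment, turning the shorter way round; what a row does not reach only later rows make up. The controller multiplies each number of a shift by 300 mm and each number of a turn by pi rad. A row lasts 1/8 s, in which the tool goes at most 62.5 mm and 10.7 degrees, less where a joint would pass 70% of its speed; a pose out of reach is approached as far as the arm can. A call with a number of a shift or a turn outside -1 to 1 is refused whole. A call with a gripper value outside its range is refused whole. The fingers move at their own pace and stop on an object; "grip_force" is the grip in N (left out, the last holds). Time passes only in rows, so rows that repeat a pose let the fingers close. It gives the time, the measured TCP pose, the force and the opening at its end, in the units of the state.
- ctrl.get_state(): the state, without advancing time (a new reading comes with each control period).
- ctrl.get_image(name): name is "scene" or "side" or "wrist"; returns a dict with "img" (384x512x3 uint8, blue, green, red), "camera_matrix" (3x3 intrinsics, pixels), "R" (3x3) and "t" (3): a world point X has camera coordinates R X + t. Camera axes: x right, y down, z forward; pixel columns grow to the right and rows downward; lengths in m; the calibration is good to about 2 mm. A picture is of the moment at which its call begins. There is no depth.
- ctrl.close_job(): hands the job in, once; it reports no verdict.
The state is a dict: "time": time; "joint_positions": joint angles; "qd": joint speeds; "joint_torque": joint torques, N m; "position": TCP position; "tool_rot": TCP orientation; "ft_force": force on the tool from outside, world axes, zero at the start; "torque": the same for the moment, N m; "grip_width": opening from 0.0 (shut) to 1.0 (fully open).
Only numpy, scipy, OpenCV 4.12 (cv2) and the standard library are available. Lean on these libraries where they do the work, as an engineer would, in place of code of your own. Each camera call takes 0.05 s, during which the arm holds its last target.

## Working session

There is one attempt and no reset: what is moved stays moved. The work goes in short steps, Python scripts to look and compute and a tool call to move; the robot and the scene stay as the last step left them, time stands still between calls to the robot, and variables do not carry over. Pictures are saved under pics/ and viewed, and the job is handed in when it is done.

Besides the shell and the picture viewer there is one more tool, called after "Emit:" as name([rows], argument=value, ...), one row to a line, values as JSON. drive_tool: Moves the arm, as the interface text tells. Its arguments: {"type":"object","properties":{"rows":{"type":"array"},"grip_force":{"type":"number"}},"required":["rows"]}

```bash
mkdir -p pics
cat > h.py <<'E'
import numpy as np,cv2
from bench import ctrl
def grab(n,tag):
    d=ctrl.get_image(n); cv2.imwrite(f'pics/{tag}.png',d['img'])
    np.savez(f'pics/{tag}.npz',K=d['camera_matrix'],R=d['R'],t=d['t'],img=d['img']); return d
def load(tag): return np.load(f'pics/{tag}.npz')
def ray(d,uv):
    K,R,t=np.array(d['K' if 'K' in d else 'camera_matrix']),np.array(d['R']),np.array(d['t'])
    v=R.T@np.linalg.inv(K)@np.array([uv[0],uv[1],1.]); c=-R.T@t; return c,v
def onplane(d,uv,z):
    c,v=ray(d,uv); return c+v*(z-c[2])/v[2]
def proj(d,X):
    K,R,t=np.array(d['K' if 'K' in d else 'camera_matrix']),np.array(d['R']),np.array(d['t'])
    p=K@(R@np.array(X)+t); return p[:2]/p[2]
def tri(d1,u1,d2,u2):
    c1,v1=ray(d1,u1);c2,v2=ray(d2,u2)
    s=np.linalg.lstsq(np.c_[v1,-v2],c2-c1,rcond=None)[0]
    a,b=c1+s[0]*v1,c2+s[1]*v2; return (a+b)/2,np.linalg.norm(a-b)
E
python3 - <<'E'
from h import *
for n in ['scene','side','wrist']:
    d=grab(n,n+'0'); print(n,-d['R'].T@d['t'])
s=ctrl.get_state(); print(s)
a=[cv2.resize(load(n+'0')['img'],(512,384)) for n in ['scene','side','wrist']]
E
```

```text
scene [1.14875308 0.45114917 0.60202524]
side [0.29195347 0.78144238 0.6853323 ]
wrist [0.12566669 0.64070314 0.38283742]
{'time': 0.15, 'joint_positions': array([-1.25887617,  0.32164709, -0.07008185,  1.45141676,  0.02259198,
        1.37077119, -0.05689784]), 'qd': array([ 4.52974454e-04, -1.98389554e-03, -7.42253781e-04, -4.55007822e-03,
       -1.05834465e-03, -5.52348959e-04, -5.64818223e-06]), 'joint_torque': array([ 5.06507536e-05, -4.91802478e+01, -4.04640036e-01, -3.12872314e+01,
       -6.40039542e-02,  4.05923103e-02,  9.66641483e-05]), 'position': array([0.19065916, 0.62099209, 0.23570533]), 'tool_rot': array([ 2.52566386e+00,  1.86676066e+00, -1.76206997e-03]), 'ft_force': array([0.19611589, 0.005677  , 0.40893601]), 'torque': array([-0.01090323, -0.00463954, -0.01571779]), 'grip_width': 1.0016129060771115}
```

View pics/scene0.png

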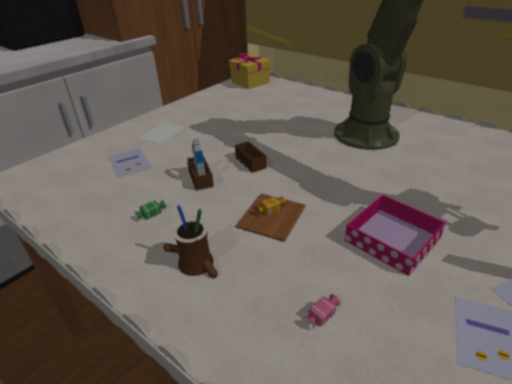

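View pics/side0.png

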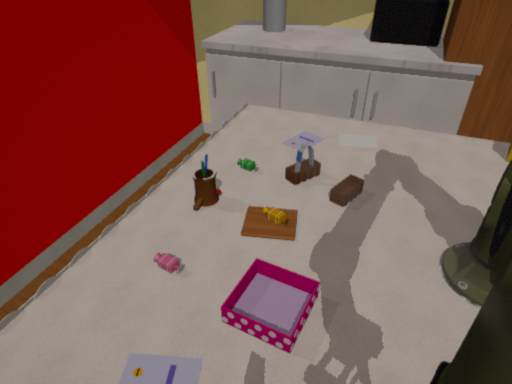

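View pics/wrist0.png

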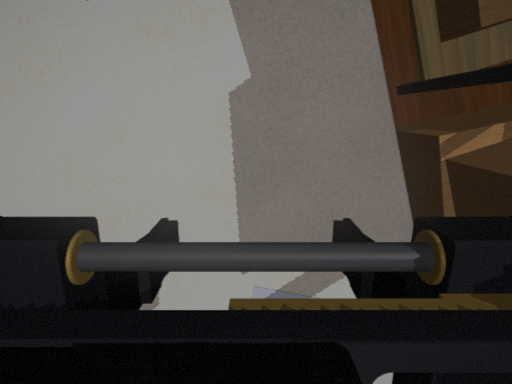

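The scene view shows a brown trough holding the tongs at (200,172) and a second, empty trough at (251,157). The gold bonbon on the board is at (270,206), the pink box at (396,235), the pink bonbon at (323,309), the green bonbon at (151,209), the pen pot at (194,250), and a decoy yellow gift box at (250,71). Next I'll take enlarged crops.

Run:
```python
from h import *
a=load('scene0');b=load('side0')
def crop(d,u0,u1,v0,v1,s): return cv2.resize(d['img'][v0:v1,u0:u1],None,fx=s,fy=s,interpolation=cv2.INTER_CUBIC)
c1=crop(a,170,320,130,245,5); c2=crop(b,230,380,130,245,5)
cv2.imwrite('pics/c1.png',c1);cv2.imwrite('pics/c2.png',c2)
for nm,d,us in [('scene',a,[(200,172),(251,157),(270,206),(396,235),(323,309),(151,209),(194,265)]),('side',b,[(303,172),(347,190),(275,216),(271,304),(168,262),(247,164),(206,200)])]:
    for u in us: p=onplane(d,u,0.02); print(nm,u,p.round(3),np.hypot(*p[:2]).round(3))
```

```text
scene (200, 172) [ 0.546 -0.267  0.02 ] 0.608
scene (251, 157) [ 0.39  -0.202  0.02 ] 0.439
scene (270, 206) [ 0.552 -0.004  0.02 ] 0.552
scene (396, 235) [0.465 0.293 0.02 ] 0.549
scene (323, 309) [0.743 0.264 0.02 ] 0.788
scene (151, 209) [ 0.746 -0.24   0.02 ] 0.784
scene (194, 265) [ 0.813 -0.01   0.02 ] 0.813
side (303, 172) [ 0.547 -0.261  0.02 ] 0.607
side (347, 190) [ 0.389 -0.209  0.02 ] 0.442
side (275, 216) [ 0.556 -0.003  0.02 ] 0.556
side (271, 304) [0.461 0.29  0.02 ] 0.544
side (168, 262) [0.741 0.265 0.02 ] 0.787
side (247, 164) [ 0.745 -0.241  0.02 ] 0.783
side (206, 200) [0.777 0.001 0.02 ] 0.777
```

View pics/c1.png

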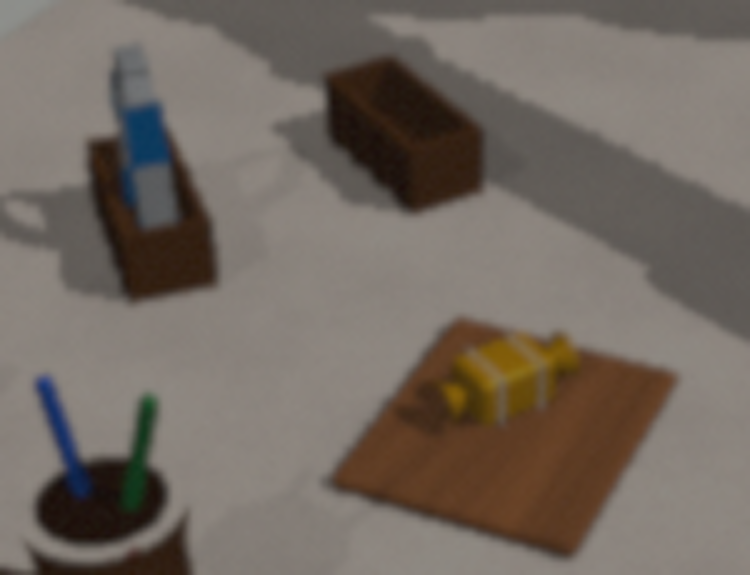

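View pics/c2.png

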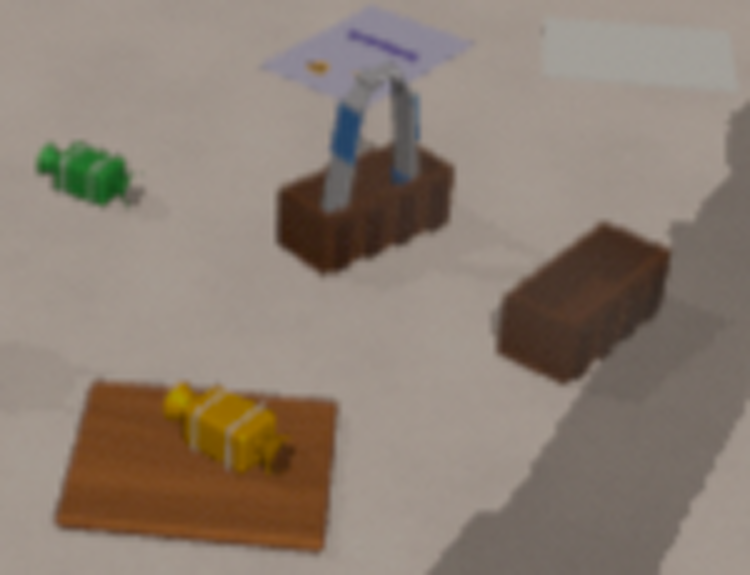

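Run:
```python
from h import *
a=load('scene0');b=load('side0');w=load('wrist0')
s=lambda x,y:(170+x/5,130+y/5); t=lambda x,y:(230+x/5,130+y/5)
def yaw(p,q): d=q-p; return np.degrees(np.arctan2(d[1],d[0])).round(1),np.linalg.norm(d[:2]).round(3)
print('holder scene',yaw(onplane(a,s(90,143),.045),onplane(a,s(122,235),.045)))
print('holder side',yaw(onplane(b,t(325,212),.045),onplane(b,t(453,167),.045)))
print('bon scene',yaw(onplane(a,s(452,398),.024),onplane(a,s(568,352),.024)))
print('bon side',yaw(onplane(b,t(177,403),.024),onplane(b,t(278,455),.024)))
print(w['K'],w['R'],w['t'])
```

```text
holder scene (np.float64(56.9), np.float64(0.106))
holder side (np.float64(-126.4), np.float64(0.107))
bon scene (np.float64(160.0), np.float64(0.071))
bon side (np.float64(161.3), np.float64(0.073))
[[307.00914412   0.         255.1968014 ]
 [  0.         307.00914412 191.41444193]
 [  0.           0.           1.        ]] [[ 0.29322346  0.9560415  -0.0021563 ]
 [ 0.92594585 -0.28343003  0.24958305]
 [ 0.23800059 -0.07518023 -0.968351  ]] [-0.6485617  -0.03031577  0.38898046]
```

```bash
cat >> h.py <<'E'
from scipy.spatial.transform import Rotation as Ro
def toolyaw(s): 
    x=Ro.from_rotvec(s['tool_rot']).as_matrix()[:,0]; return np.degrees(np.arctan2(x[1],x[0]))
def move(P,yaw=None,P0=None,yaw0=None):
    s=ctrl.get_state(); R=Ro.from_rotvec(s['tool_rot']).as_matrix()
    P0=s['position'] if P0 is None else P0; yaw0=toolyaw(s) if yaw0 is None else yaw0
    d=R.T@(np.array(P)-P0)/.3
    dy=0 if yaw is None else -((yaw-yaw0+180)%360-180)/180
    return d.round(4),round(dy,4)
E
python3 - <<'E'
from h import *
P=[.45,.36,.237]
print(move(P))
Q=np.array(P); print(move([.635,-.029,.237],P0=Q))
s=ctrl.get_state(); print(s['position'],toolyaw(s),Ro.from_rotvec(s['tool_rot']).as_matrix()[:,2])
E
```

```text
(array([-0.578 ,  1.0817, -0.0034]), 0)
(array([-1.0587,  0.97  ,  0.0016]), 0)
[0.19065916 0.62099209 0.23570533] 72.93745721360372 [-3.50966918e-04 -1.41298971e-03 -9.99998940e-01]
```

Emit:
drive_tool([
  [[-0.55,1.0,0,0,0],[-0.55,1.0,0,0,0],[-0.55,1.0,0,0,0],[-0.55,1.0,0,0,0],[-0.55,1.0,0,0,0],[-0.55,1.0,0,0,0]],
])

```text
time: 0.9
position: [0.4322, 0.3715, 0.2366]
tool_rot: [2.53, 1.859, 0.0]
ft_force: [-0.0, 0.5, 0.5]
grip_width: 1.003
```

Emit:
drive_tool([
  [[-1.0,1.0,0,0,0],[-1.0,1.0,0,0,0],[-1.0,1.0,0,0,0],[-1.0,1.0,0,0,0],[-1.0,1.0,0,0,0],[-1.0,1.0,0,0,0],[-1.0,1.0,0,0,0],[-1.0,1.0,0,0,0],[-1.0,1.0,0,0,0]],
])

```text
time: 2.02
position: [0.6276, 0.0017, 0.236]
tool_rot: [-2.525, -1.867, 0.001]
ft_force: [-0.7, 0.9, -0.1]
grip_width: 1.001
```

Run:
```python
from h import *
d=grab('wrist','w1'); s=ctrl.get_state(); print(s['time'],s['position'],toolyaw(s))
```

```text
2.075 [0.62748916 0.00266493 0.23616334] 73.05570076354762
```

View pics/w1.png

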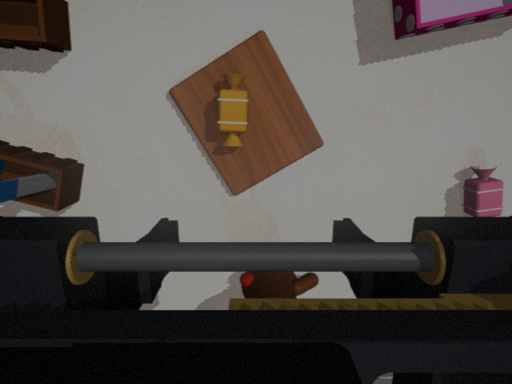

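The wrist picture shows the gold bonbon at (233,110), on the board with its long axis nearly vertical in the image. I'll measure it, then go to the tongs at the lower left.

```bash
python3 - <<'E'
from h import *
d=load('w1'); hsv=cv2.cvtColor(d['img'],cv2.COLOR_BGR2HSV)
m=cv2.inRange(hsv,(18,170,100),(32,255,255)); m[:, :150]=0;m[:,320:]=0;m[200:]=0
m=cv2.morphologyEx(m,cv2.MORPH_CLOSE,np.ones((5,5)))
ys,xs=np.nonzero(m); print(len(xs),xs.min(),xs.max(),ys.min(),ys.max())
for y in range(ys.min(),ys.max()+1,3):
    r=xs[ys==y]; print(y,r.min(),r.max(),end=' | ')
pts=np.c_[xs,ys]
P=np.array([onplane(d,p,.026) for p in pts])[:,:2]
mm=P.mean(0);u,sv,vt=np.linalg.svd(P-mm,full_matrices=False);ax=vt[0]
print('\n',mm,np.degrees(np.arctan2(ax[1],ax[0])))
e=(P-mm)@ax; f=(P-mm)@np.array([-ax[1],ax[0]])
print(e.min(),e.max(),f.min(),f.max(), 'mid',mm+ax*(e.min()+e.max())/2)
E
python3 - <<'E'
import cv2
i=cv2.imread('pics/w1.png');cv2.imwrite('pics/w1c.png',cv2.resize(i[60:160,180:290],None,fx=6,fy=6,interpolation=cv2.INTER_CUBIC)[:600])
E
```

```text
1431 219 247 74 146
74 229 234 | 77 232 241 | 80 232 239 | 83 232 238 | 86 232 236 | 89 223 236 | 92 220 246 | 95 220 247 | 98 220 247 | 101 220 247 | 104 220 247 | 107 220 247 | 110 220 246 | 113 220 246 | 116 220 246 | 119 220 246 | 122 220 246 | 125 219 246 | 128 220 246 | 131 230 244 | 134 230 237 | 137 228 238 | 140 226 239 | 143 225 241 | 146 234 235 | 
 [ 0.55431732 -0.00213601] -19.70487833811288
-0.039877561786930665 0.03847687542227972 -0.016041818266390465 0.015249417982595817 mid [ 0.55365799 -0.00189987]
```

View pics/w1c.png

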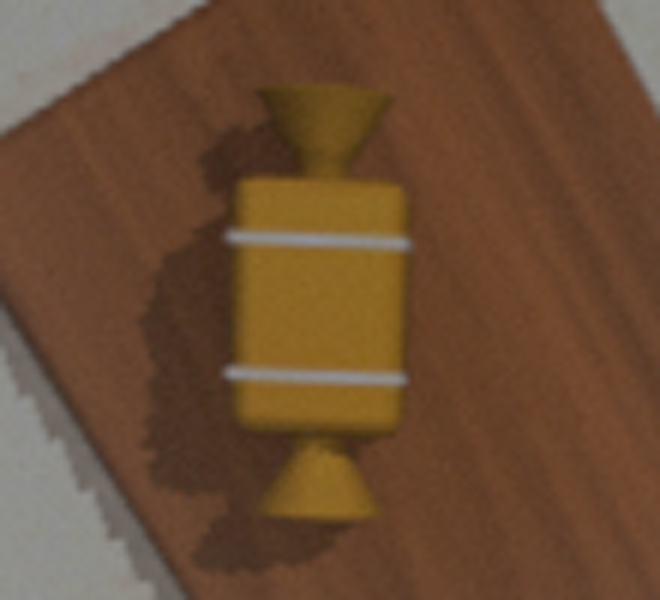

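Run:
```python
from h import *
d=load('w1'); c=lambda x,y:(180+x/6-.4,60+y/6-.4)
for u in [(320,306),(318,240),(316,376),(325,88),(319,518)]: print(u,onplane(d,c(*u),.038 if u[1] not in(88,518) else .026))
f=lambda a,b,z:(lambda D:np.degrees(np.arctan2(D[1],D[0])))(onplane(d,c(*b),z)-onplane(d,c(*a),z))
print(f((318,240),(316,376),.038),f((227,236),(410,244),.038),f((227,372),(406,380),.038),f((325,88),(319,518),.026),f((238,190),(236,420),.038),f((406,190),(402,420),.038))
# holder look
T=np.array([.547,-.264]); y=np.radians(56.5-90); P=T+.085*np.array([np.cos(y),np.sin(y)])
print(move([*P,.237],56.5), P)
```

```text
(320, 306) [ 0.5534546  -0.00141627  0.038     ]
(318, 240) [0.54243795 0.00179886 0.038     ]
(316, 376) [ 0.56501979 -0.0059583   0.038     ]
(325, 88) [0.51682648 0.01060465 0.026     ]
(319, 518) [ 0.5906944  -0.01465104  0.026     ]
-18.95827511197418 70.56477000679406 70.46682257500599 -18.875732322569625 -19.219846784773612 -18.44642659312441
(array([-1.0092,  0.274 , -0.004 ]), np.float64(0.092)) [ 0.61788029 -0.31091464]
```

Emit:
drive_tool([
  [[-1.0,0.27,0,0.092,0],[-1.0,0.27,0,0.092,0],[-1.0,0.27,0,0.092,0],[-1.0,0.27,0,0.092,0],[-1.0,0.27,0,0.092,0],[-1.0,0.27,0,0.092,0],[-1.0,0.27,0,0.092,0],[-1.0,0.27,0,0.092,0]],
])

```text
time: 3.08
position: [0.6186, -0.3064, 0.2365]
tool_rot: [-2.764, -1.49, -0.002]
ft_force: [-0.8, -0.5, 0.4]
grip_width: 0.998
```

Run:
```python
from h import *
d=grab('wrist','w2'); s=ctrl.get_state(); print(s['time'],s['position'],toolyaw(s))
i=d['img'];cv2.imwrite('pics/w2c.png',cv2.resize(i[0:215,120:392],None,fx=2.75,fy=2.75,interpolation=cv2.INTER_CUBIC))
```

```text
3.125 [ 0.61851384 -0.3067407   0.23658114] 56.617759042179145
```

View pics/w2c.png

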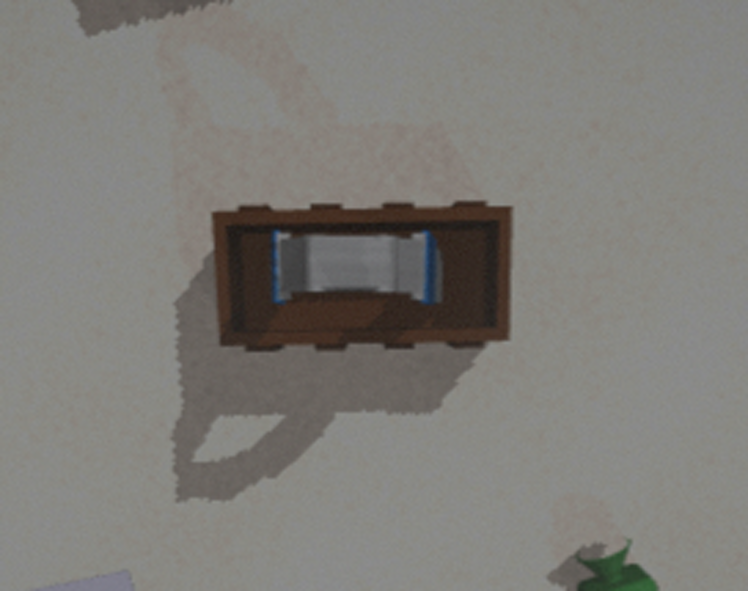

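Run:
```python
from h import *
d=load('w2'); i=d['img']
c=lambda x,y:(120+x/2.75-.3,y/2.75-.3)
C=np.array([onplane(d,c(*u),.045)[:2] for u in [(213,212),(512,207),(509,340),(221,345)]])
I=np.array([onplane(d,c(*u),.045)[:2] for u in [(230,228),(498,222),(497,328),(233,335)]])
def ang(p,q): return np.degrees(np.arctan2(*(q-p)[::-1]))
for A in (C,I): print(A.mean(0),ang(A[0],A[1]),ang(A[3],A[2]),ang(A[0],A[3])+90,ang(A[1],A[2])+90,[np.linalg.norm(A[k]-A[k-1]).round(4) for k in range(4)])
hsv=cv2.cvtColor(i,cv2.COLOR_BGR2HSV); m=cv2.inRange(hsv,(98,140,60),(125,255,255)); m[:60]=0;m[130:]=0;m[:,:200]=0;m[:,300:]=0
n,l,st,ce=cv2.connectedComponentsWithStats(m)
for k in range(1,n): print(st[k],ce[k])
crop=cv2.resize(i[72:130,195:305],None,fx=7,fy=7,interpolation=cv2.INTER_CUBIC); crop=cv2.convertScaleAbs(crop,alpha=1.8); cv2.imwrite('pics/w2d.png',crop)
```

```text
[ 0.54985285 -0.26546455] 57.552838275171915 57.6120286973269 57.602620609086664 57.62483381614228 [np.float64(0.0492), np.float64(0.113), np.float64(0.0491), np.float64(0.113)]
[ 0.55055859 -0.26560412] 57.862276971098765 58.12071630594637 55.929831595331336 58.18959517536486 [np.float64(0.0396), np.float64(0.1017), np.float64(0.0391), np.float64(0.1033)]
[219  84   1   1   1] [219.  84.]
[274  84   4  26  43] [275.37209302  96.44186047]
[219  86   1   2   2] [219.   86.5]
[219  91   1   3   3] [219.  92.]
[219  97   1   2   2] [219.   97.5]
[220 109   2   1   2] [220.5 109. ]
```

View pics/w2d.png

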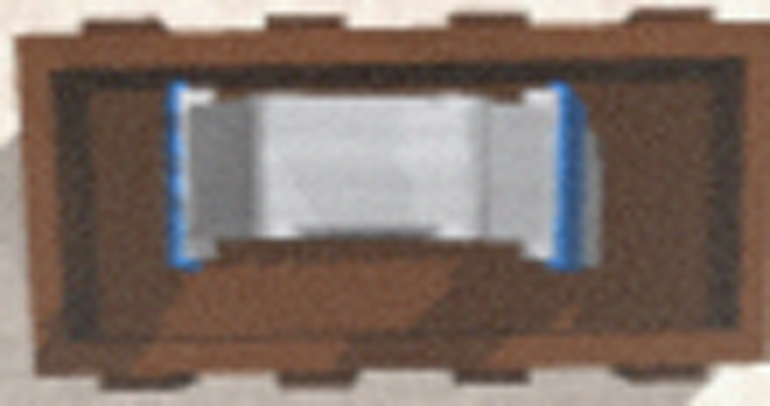

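Run:
```python
from h import *
d=load('w2')
c=lambda x,y:(195+x/7-.43,72+y/7-.43)
A=np.array([onplane(d,c(*u),.104)[:2] for u in [(168,84),(567,84),(574,266),(174,266)]])
def ang(p,q): return np.degrees(np.arctan2(*(q-p)[::-1]))
print(A.mean(0),ang(A[0],A[1]),ang(A[3],A[2]),[np.linalg.norm(A[k]-A[k-1]).round(4) for k in range(4)])
for y0,y1 in [((255,98),(255,238)),((478,98),(478,238))]:
    p,q=[onplane(d,c(*u),.124)[:2] for u in (y0,y1)]; print((p+q)/2,np.linalg.norm(p-q))
B=[onplane(d,c(*u),.124)[:2] for u in [(258,98),(475,98),(475,238),(258,238)]]; print(np.mean(B,0),ang(B[0],B[1]))
```

```text
[ 0.54714145 -0.26765478] 56.649218585400064 56.64325042502351 [np.float64(0.0217), np.float64(0.0492), np.float64(0.0217), np.float64(0.0503)]
[ 0.54014975 -0.27852456] 0.015462301119294577
[ 0.55431488 -0.25700406] 0.015461655573321447
[ 0.54723229 -0.26776434] 56.64876797379026
```

Run:
```python
from h import *
print(move([.5472,-.2677,.237],56.65),move([.5472,-.2677,.081],56.65))
```

```text
(array([-0.0221, -0.2701, -0.0013]), np.float64(-0.0002)) (array([-0.0229, -0.2699,  0.5186]), np.float64(-0.0002))
```

Emit:
drive_tool([
  [[-0.022,-0.27,0,0,0],[-0.022,-0.27,0,0,0],[-0.022,-0.27,0.2,0,0],[-0.022,-0.27,0.2,0,0],[-0.022,-0.27,0.2,0,0],[-0.022,-0.27,0.2,0,0]],
], grip_force=20)

```text
time: 3.88
position: [0.5477, -0.271, 0.1789]
tool_rot: [2.766, 1.483, 0.004]
ft_force: [1.1, 0.3, 0.7]
grip_width: 1.001
```

Run:
```python
from h import *
d=grab('side','s2');grab('wrist','w3')
s=ctrl.get_state(); print(s['time'],s['position'],toolyaw(s),move([.5472,-.2677,.081],56.65))
i=d['img'];cv2.imwrite('pics/s2c.png',cv2.resize(i[60:210,230:410],None,fx=4,fy=4,interpolation=cv2.INTER_CUBIC))
```

```text
3.975 [ 0.54726825 -0.27096359  0.17831789] 56.38020594371268 (array([ 0.0087, -0.0071,  0.3244]), np.float64(-0.0015))
```

View pics/s2c.png

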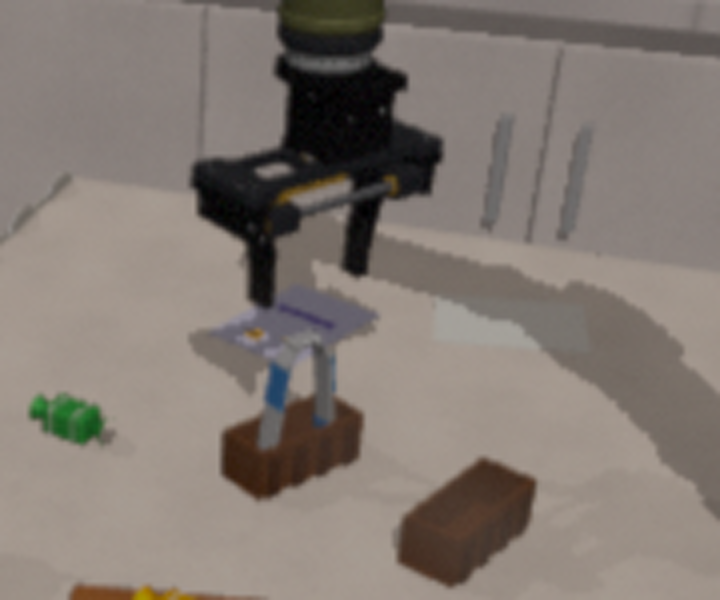

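View pics/w3.png

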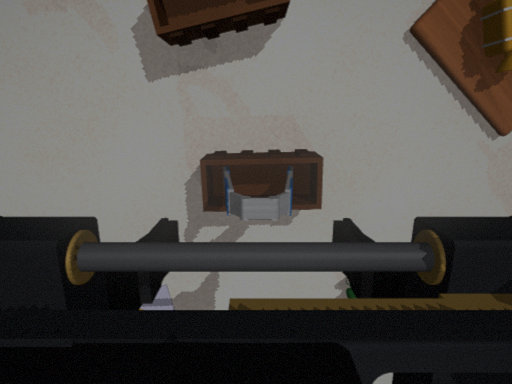

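Emit:
drive_tool([
  [[0.009,-0.007,0.08,-0.0015,0],[0.009,-0.007,0.16,-0.0015,0],[0.009,-0.007,0.24,-0.0015,0],[0.009,-0.007,0.3,-0.0015,0],[0.009,-0.007,0.324,-0.0015,0],[0.009,-0.007,0.324,-0.0015,0],[0.009,-0.007,0.324,-0.0015,0]],
])

```text
time: 4.85
position: [0.5466, -0.2674, 0.0803]
tool_rot: [2.764, 1.49, 0.002]
ft_force: [0.2, -0.4, 0.3]
grip_width: 1.0
```

Run:
```python
from h import *
d=grab('side','s3');e=grab('scene','n3')
s=ctrl.get_state(); print(s['time'],s['position'],toolyaw(s),s['ft_force'],move([.5472,-.2677,.081],56.65))
cv2.imwrite('pics/s3c.png',np.hstack([cv2.resize(d['img'][110:210,255:355],None,fx=4,fy=4,interpolation=cv2.INTER_CUBIC),cv2.resize(e['img'][100:200,155:255],None,fx=4,fy=4,interpolation=cv2.INTER_CUBIC)]))
```

```text
4.95 [ 0.54655491 -0.26725054  0.08025514] 56.650056351440625 [-0.24992983 -0.32939996  0.05455971] (array([-0.0001,  0.0026, -0.0025]), np.float64(0.0))
```

View pics/s3c.png

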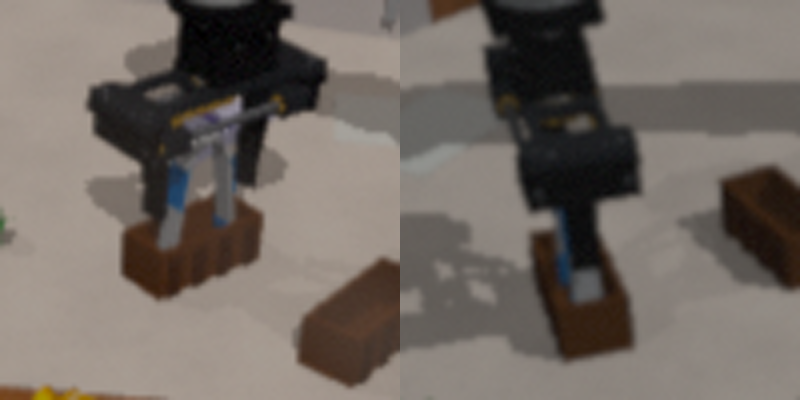

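Run:
```python
from h import *
e=load('n3'); th=np.radians(56.65); y=np.array([np.cos(th),np.sin(th),0]); x=np.array([np.sin(th),-np.cos(th),0])
T=np.array([.5472,-.2677,.086]); G=np.array([.5466,-.2673,.075])
f=lambda P:((proj(e,P)-[155,100])*4+[400,0]).round()
for z in(-.018,.018): print('plate',[f(T+y*(.027-z*.14)+s*.011*x+[0,0,z]) for s in(-1,1)])
print('finger',[f(G+y*.0435+s*.0095*x) for s in(-1,1)],'back',[f(G+y*.0585+s*.0095*x) for s in(-1,1)])
```

```text
plate [array([594., 249.]), array([563., 255.])]
plate [array([587., 201.]), array([555., 206.])]
finger [array([596., 250.]), array([569., 255.])] back [array([600., 261.]), array([573., 266.])]
```

Emit:
drive_tool([
  [[0,0.002,0,0,60],[0,0.002,0,0,85],[0,0.002,0,0,105],[0,0.002,0,0,105],[0,0.002,0,0,105],[0,0.002,0,0,105],[0,0.002,0,0,105],[0,0.002,0,0,105]],
], grip_force=25)

```text
time: 5.95
position: [0.5465, -0.2674, 0.0794]
tool_rot: [2.765, 1.49, 0.0]
ft_force: [0.9, -0.1, 0.4]
grip_width: 0.589
```

Emit:
drive_tool([
  [[0,0,-0.05,0,105],[0,0,-0.12,0,105],[0,0,-0.2,0,105],[0,0,-0.27,0,105],[0,0,-0.27,0,105],[0,0,-0.27,0,105]],
])

```text
time: 6.7
position: [0.5461, -0.267, 0.1598]
tool_rot: [-2.765, -1.49, 0.001]
ft_force: [-0.1, 0.6, -1.0]
grip_width: 0.587
```

Run:
```python
from h import *
d=grab('side','s4');e=grab('scene','n4')
s=ctrl.get_state(); print(s['time'],s['position'],toolyaw(s),s['ft_force'],s['grip_width'])
cv2.imwrite('pics/s4c.png',np.hstack([cv2.resize(d['img'][80:180,255:355],None,fx=4,fy=4,interpolation=cv2.INTER_CUBIC),cv2.resize(e['img'][90:190,155:255],None,fx=4,fy=4,interpolation=cv2.INTER_CUBIC)]))
```

```text
6.8 [ 0.54583498 -0.26689925  0.15925043] 56.6511159756499 [ 0.17711345 -0.77385354  0.2287736 ] 0.5848603941569412
```

View pics/s4c.png

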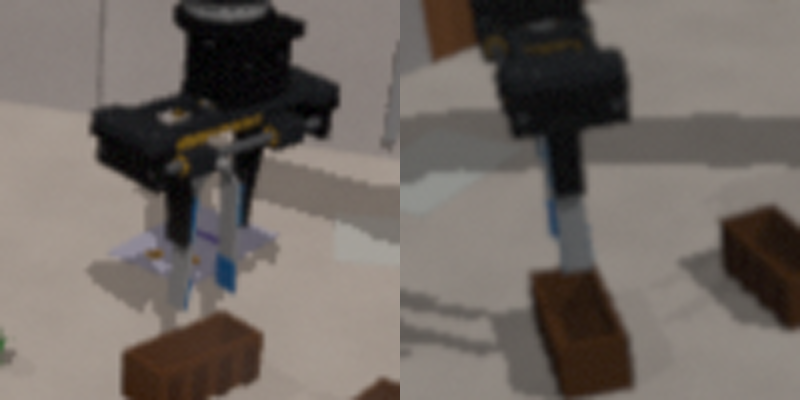

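```bash
python3 - <<'E'
from h import *
e=load('n4');d=load('s4'); th=np.radians(56.65); y=np.array([np.cos(th),np.sin(th),0]); x=np.array([np.sin(th),-np.cos(th),0])
T=np.array([.546,-.267,.0843])
for w in(.027,.033):
  print('scene near',[((proj(e,T+y*w+s*.011*x)-[155,90])*4+[400,0]).round() for s in(-1,1)])
  print('side',[((proj(d,T+q*y*w+s*.011*x)-[255,80])*4).round() for q in(-1,1) for s in(-1,1)])
E
python3 - <<'E'
import cv2
i=cv2.imread('pics/s4.png');cv2.imwrite('pics/s4d.png',cv2.resize(i[115:170,285:335],None,fx=10,fy=10,interpolation=cv2.INTER_CUBIC))
E
```

```text
scene near [array([593., 267.]), array([562., 272.])]
side [array([234., 295.]), array([217., 284.]), array([184., 314.]), array([167., 303.])]
scene near [array([594., 271.]), array([563., 277.])]
side [array([240., 293.]), array([222., 282.]), array([179., 316.]), array([161., 305.])]
```

View pics/s4d.png

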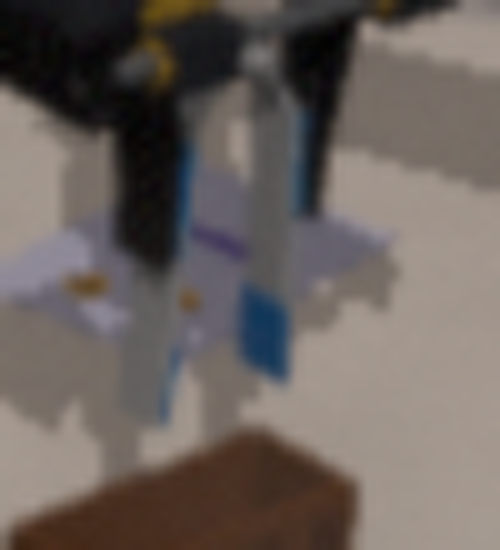

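Run:
```python
from h import *
print(move([.5537,-.0018,.16],70.9))
```

```text
(array([ 0.7526, -0.4639, -0.0019]), np.float64(-0.0792))
```

Emit:
drive_tool([
  [[0.1,-0.062,0,-0.011,105],[0.22,-0.136,0,-0.023,105],[0.34,-0.21,0,-0.036,105],[0.46,-0.284,0,-0.048,105],[0.58,-0.358,0,-0.061,105],[0.68,-0.42,0,-0.072,105],[0.753,-0.464,0,-0.079,105],[0.753,-0.464,0,-0.079,105],[0.753,-0.464,0,-0.079,105],[0.753,-0.464,0,-0.079,105]],
])

```text
time: 8.05
position: [0.5544, -0.0041, 0.1603]
tool_rot: [2.562, 1.817, -0.001]
ft_force: [-0.2, 0.5, -0.9]
grip_width: 0.588
```

Run:
```python
from h import *
d=grab('side','s5');e=grab('scene','n5');w=grab('wrist','w5')
s=ctrl.get_state(); print(s['time'],s['position'],toolyaw(s),s['ft_force'],s['grip_width'],move([.5537,-.0018,.0875],70.9))
cv2.imwrite('pics/s5c.png',np.hstack([cv2.resize(d['img'][140:240,225:325],None,fx=4,fy=4,interpolation=cv2.INTER_CUBIC),cv2.resize(e['img'][130:230,220:320],None,fx=4,fy=4,interpolation=cv2.INTER_CUBIC)]))
```

```text
8.2 [ 0.55438792 -0.00316307  0.16040035] 70.76475177552794 [-0.11569808 -0.22669549 -0.51107865] 0.5903531508476619 (array([ 0.0036, -0.0037,  0.243 ]), np.float64(-0.0008))
```

View pics/s5c.png

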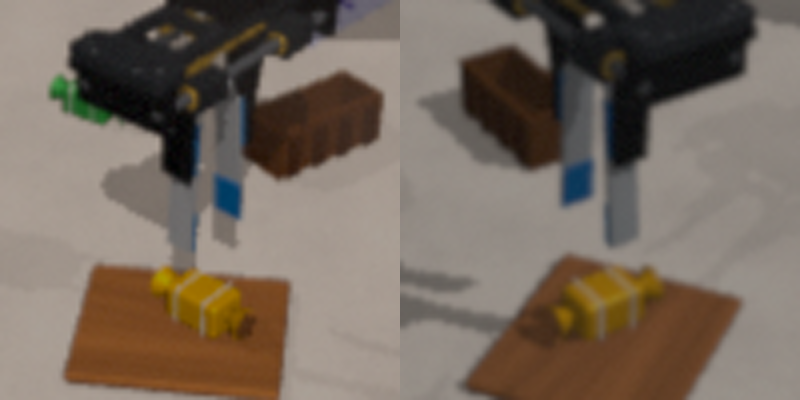

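View pics/w5.png

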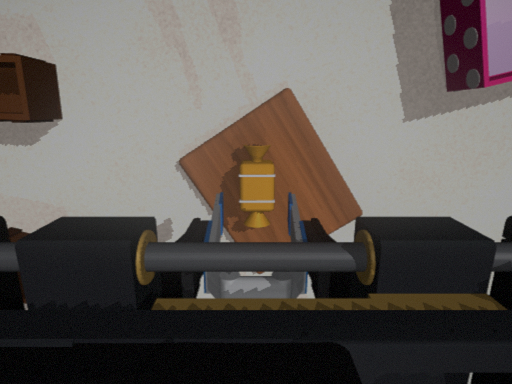

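The bonbon at (257,186) is centred between the jaws, whose inner edges are at about (222,·) and (292,·). Descending.

Emit:
drive_tool([
  [[0.0035,-0.0035,0,0,105],[0.0035,-0.0035,0.08,0,105],[0.0035,-0.0035,0.16,0,105],[0.0035,-0.0035,0.21,0,105],[0.0035,-0.0035,0.243,0,105],[0.0035,-0.0035,0.243,0,105],[0.0035,-0.0035,0.243,0,105]],
])

```text
time: 9.07
position: [0.5544, -0.0007, 0.0882]
tool_rot: [2.559, 1.821, 0.002]
ft_force: [-0.1, 0.1, -1.0]
grip_width: 0.594
```

Run:
```python
from h import *
d=grab('side','s6');e=grab('scene','n6')
s=ctrl.get_state(); print(s['time'],s['position'],toolyaw(s),s['ft_force'],s['grip_width'],move([.5537,-.0018,.0875],70.9))
cv2.imwrite('pics/s6c.png',np.hstack([cv2.resize(d['img'][170:240,235:305],None,fx=5.7,fy=5.7,interpolation=cv2.INTER_CUBIC),cv2.resize(e['img'][160:230,235:305],None,fx=5.7,fy=5.7,interpolation=cv2.INTER_CUBIC)]))
```

```text
9.175 [ 0.55439412 -0.00073025  0.08828555] 70.86589891802583 [ 0.46772228 -0.7445718  -0.96837006] 0.5897789654316883 (array([-0.0041, -0.001 ,  0.0026]), np.float64(-0.0002))
```

View pics/s6c.png

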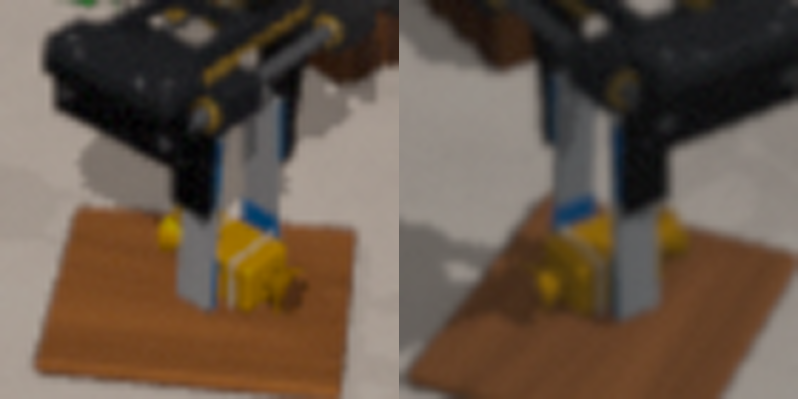

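Emit:
drive_tool([
  [[-0.004,0,0.002,0,112],[-0.004,0,0.002,0,118],[-0.004,0,0.002,0,124],[-0.004,0,0.002,0,132],[-0.004,0,0.002,0,140],[-0.004,0,0.002,0,140],[-0.004,0,0.002,0,140],[-0.004,0,0.002,0,140]],
], grip_force=28)

```text
time: 10.18
position: [0.5534, -0.0018, 0.0869]
tool_rot: [2.56, 1.821, 0.0]
ft_force: [-0.5, -0.3, 0.2]
grip_width: 0.502
```

Emit:
drive_tool([
  [[0,0,-0.02,0,140],[0,0,-0.06,0,140],[0,0,-0.12,0,140],[0,0,-0.18,0,140],[0,0,-0.24,0,140],[0,0,-0.28,0,140],[0,0,-0.28,0,140]],
])

```text
time: 11.05
position: [0.5541, -0.0018, 0.1721]
tool_rot: [2.559, 1.821, 0.003]
ft_force: [0.4, -0.2, -0.8]
grip_width: 0.501
```

Run:
```python
from h import *
d=grab('side','s7');e=grab('scene','n7');w=grab('wrist','w7')
s=ctrl.get_state(); print(s['time'],s['position'],toolyaw(s),s['ft_force'],s['grip_width'])
cv2.imwrite('pics/s7c.png',np.hstack([cv2.resize(d['img'][150:240,235:325],None,fx=4.4,fy=4.4,interpolation=cv2.INTER_CUBIC),cv2.resize(e['img'][140:230,235:325],None,fx=4.4,fy=4.4,interpolation=cv2.INTER_CUBIC)]))
i=cv2.resize(d['img'][250:355,215:325],None,fx=7,fy=7,interpolation=cv2.INTER_CUBIC)[:, :385];
cv2.imwrite('pics/box_s.png',cv2.resize(d['img'][250:355,215:325],None,fx=5.5,fy=5.5,interpolation=cv2.INTER_CUBIC))
cv2.imwrite('pics/box_n.png',cv2.resize(e['img'][190:275,340:450],None,fx=7,fy=7,interpolation=cv2.INTER_CUBIC))
```

```text
11.2 [ 0.55280525 -0.00183541  0.1701205 ] 70.87154203271974 [-0.99269868  0.66059556 -0.67727039] 0.5004207482208963
```

View pics/s7c.png

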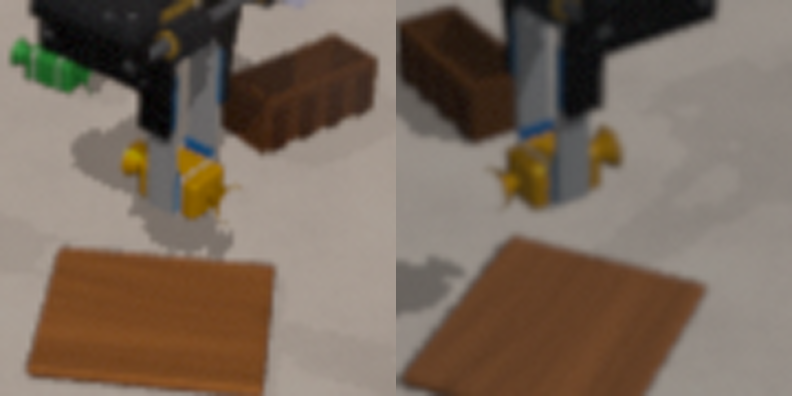

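View pics/box_s.png

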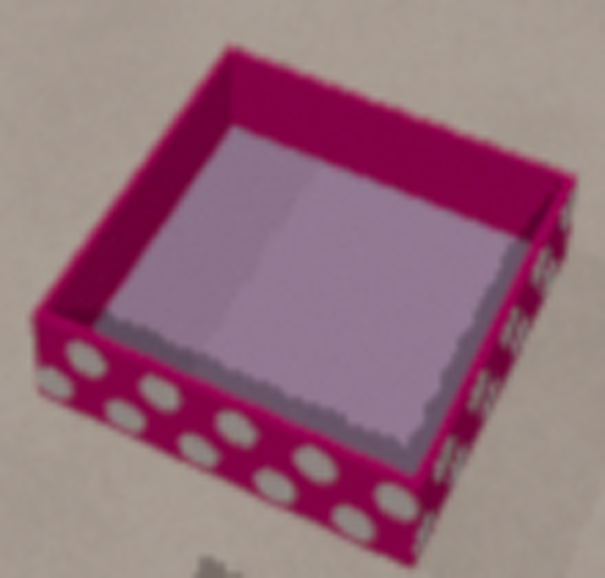

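View pics/box_n.png

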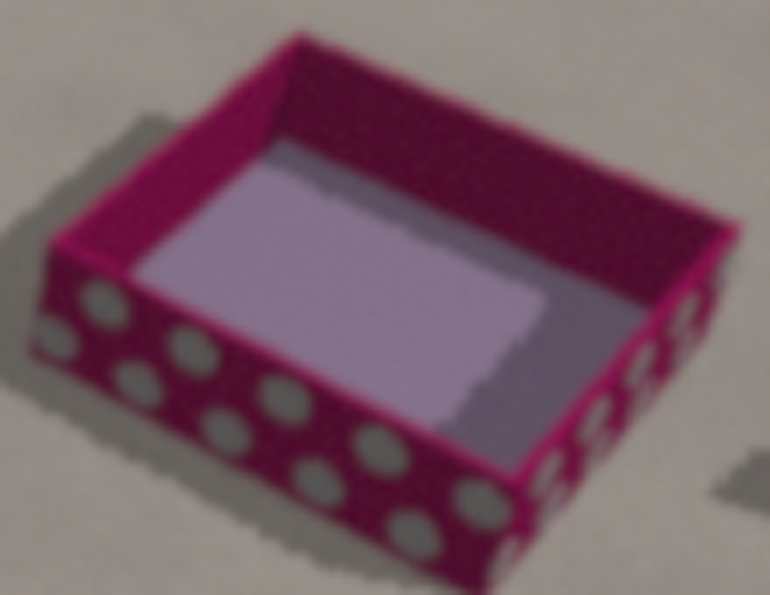

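Bonbon held in the jaws, clear of the board. Next I'll locate the box from its rim corners in both views.

Run:
```python
from h import *
d=load('s7');e=load('n7')
a=lambda x,y:(215+x/5.5-.4,250+y/5.5-.4); b=lambda x,y:(340+x/7-.4,190+y/7-.4)
S=np.array([onplane(d,a(*u),.05)[:2] for u in [(230,47),(575,178),(414,482),(37,318)]])
N=np.array([onplane(e,b(*u),.05)[:2] for u in [(300,35),(738,228),(515,480),(55,240)]])
for A in(S,N):
    v=A-np.roll(A,1,0); print(A.round(4).tolist(),A.mean(0).round(4),np.linalg.norm(v,axis=1).round(3),np.degrees(np.arctan2(v[:,1],v[:,0])).round(1))
```

```text
[[0.5313, 0.1996], [0.3745, 0.2161], [0.3928, 0.3712], [0.5459, 0.3582]] [0.4611 0.2863] [0.159 0.158 0.156 0.154] [-95.3 174.   83.3  -4.8]
[[0.3762, 0.2163], [0.3923, 0.3718], [0.5459, 0.3551], [0.53, 0.1996]] [0.4611 0.2857] [0.155 0.156 0.155 0.156] [173.8  84.1  -6.2 -95.8]
```

Run:
```python
from h import *
print(move([.461,.286,.17],84.5))
```

```text
(array([ 8.062e-01, -6.035e-01,  7.000e-04]), np.float64(-0.0757))
```

Emit:
drive_tool([
  [[0.05,-0.037,0,-0.005,140],[0.14,-0.105,0,-0.013,140],[0.25,-0.187,0,-0.023,140],[0.36,-0.27,0,-0.034,140],[0.47,-0.352,0,-0.044,140],[0.58,-0.434,0,-0.054,140],[0.68,-0.51,0,-0.064,140],[0.76,-0.569,0,-0.071,140],[0.806,-0.603,0,-0.076,140],[0.806,-0.603,0,-0.076,140],[0.806,-0.603,0,-0.076,140],[0.806,-0.603,0,-0.076,140]],
])

```text
time: 12.7
position: [0.4625, 0.2843, 0.1709]
tool_rot: [2.327, 2.11, -0.0]
ft_force: [0.5, -0.1, -1.0]
grip_width: 0.503
```

Run:
```python
from h import *
d=grab('side','s8');e=grab('scene','n8');w=grab('wrist','w8')
s=ctrl.get_state(); print(s['time'],s['position'],toolyaw(s),s['ft_force'],s['grip_width'],move([.461,.286,.08],84.5))
cv2.imwrite('pics/s8c.png',np.hstack([cv2.resize(d['img'][220:350,205:335],None,fx=3,fy=3,interpolation=cv2.INTER_CUBIC),cv2.resize(e['img'][150:280,330:460],None,fx=3,fy=3,interpolation=cv2.INTER_CUBIC)]))
```

```text
12.85 [0.46211793 0.28504546 0.17097077] 84.46231983743307 [ 0.24362478 -0.87119009 -0.92380333] 0.5041142453157721 (array([ 0.0028, -0.0041,  0.3032]), np.float64(-0.0002))
```

View pics/s8c.png

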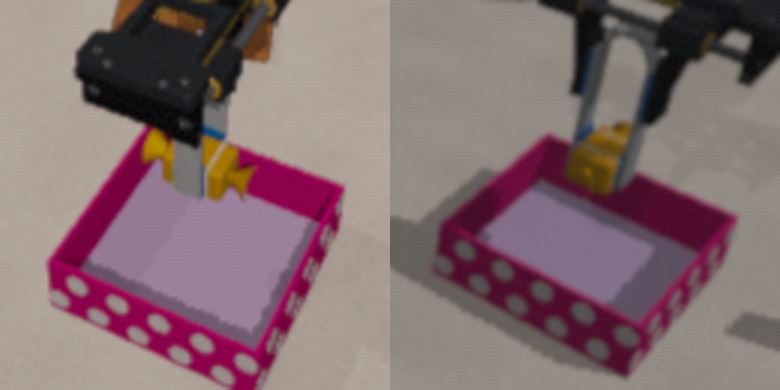

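View pics/w8.png

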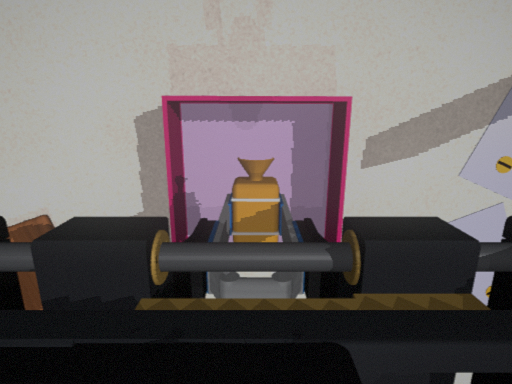

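Emit:
drive_tool([
  [[0.003,-0.004,0.06,0,140],[0.003,-0.004,0.14,0,140],[0.003,-0.004,0.21,0,140],[0.003,-0.004,0.26,0,140],[0.003,-0.004,0.285,0,140],[0.003,-0.004,0.297,0,140],[0.003,-0.004,0.297,0,140],[0.003,-0.004,0.297,0,140]],
])

```text
time: 13.85
position: [0.461, 0.2872, 0.0824]
tool_rot: [2.324, 2.113, 0.002]
ft_force: [1.0, 0.1, -1.8]
grip_width: 0.499
```

Run:
```python
from h import *
d=grab('side','s9');e=grab('scene','n9')
s=ctrl.get_state(); print(s['time'],s['position'],toolyaw(s),s['ft_force'],s['grip_width'])
cv2.imwrite('pics/s9c.png',np.hstack([cv2.resize(d['img'][220:350,205:335],None,fx=3,fy=3,interpolation=cv2.INTER_CUBIC),cv2.resize(e['img'][150:280,330:460],None,fx=3,fy=3,interpolation=cv2.INTER_CUBIC)]))
```

```text
13.95 [0.46094891 0.28712257 0.08237952] 84.54828360666275 [ 0.25879812 -0.21407753 -1.08374639] 0.4983775549307201
```

View pics/s9c.png

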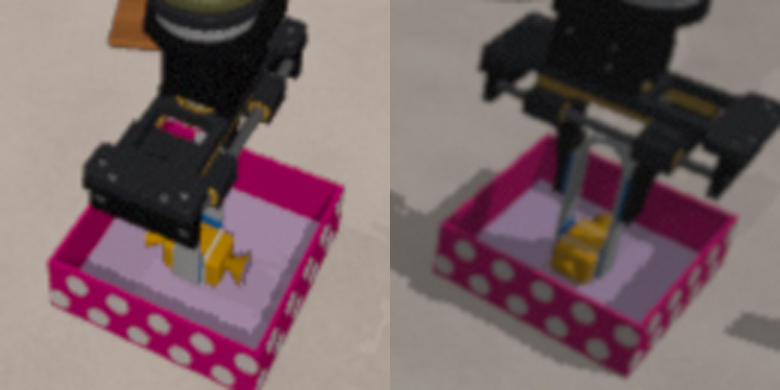

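Emit:
drive_tool([
  [[0,0,0.004,0,140],[0,0,0.005,0,140],[0,0,0.005,0,140],[0,0,0.005,0,140]],
])

```text
time: 14.45
position: [0.4609, 0.2871, 0.0809]
tool_rot: [2.325, 2.113, 0.001]
ft_force: [-0.6, -0.1, 5.8]
grip_width: 0.504
```

Emit:
drive_tool([
  [[0,0,0,0,130],[0,0,0,0,124],[0,0,0,0,118],[0,0,0,0,112],[0,0,0,0,106],[0,0,0,0,104],[0,0,0,0,104],[0,0,0,0,104]],
])

```text
time: 15.45
position: [0.4606, 0.2869, 0.0803]
tool_rot: [2.324, 2.113, 0.0]
ft_force: [-0.2, 0.2, -1.1]
grip_width: 0.593
```

Run:
```python
from h import *
d=grab('side','s10');e=grab('scene','n10')
s=ctrl.get_state(); print(s['time'],s['position'],toolyaw(s),s['ft_force'],s['grip_width'])
cv2.imwrite('pics/s10c.png',np.hstack([cv2.resize(d['img'][220:350,205:335],None,fx=3,fy=3,interpolation=cv2.INTER_CUBIC),cv2.resize(e['img'][150:280,330:460],None,fx=3,fy=3,interpolation=cv2.INTER_CUBIC)]))
```

```text
15.55 [0.46062071 0.28689559 0.08031556] 84.54690634292602 [ 0.66617537 -0.47099463 -0.69168243] 0.5954446039078041
```

View pics/s10c.png

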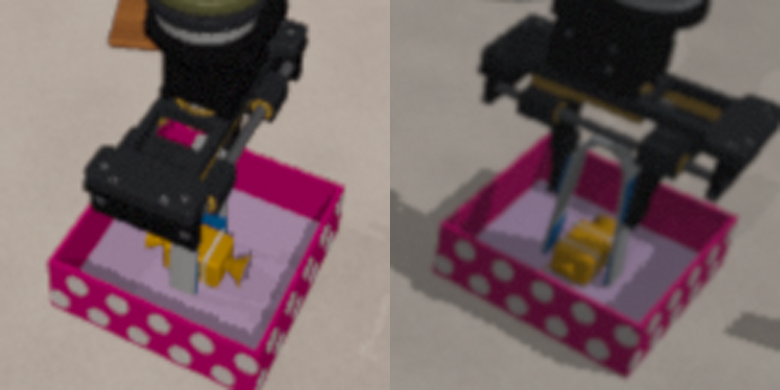

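Touchdown read 5.8 N and the jaws have opened clear of the bonbon. Lifting straight up.

Emit:
drive_tool([
  [[0,0,-0.03,0,105],[0,0,-0.1,0,106],[0,0,-0.18,0,106],[0,0,-0.25,0,106],[0,0,-0.3,0,106],[0,0,-0.3,0,106]],
])

```text
time: 16.3
position: [0.4613, 0.2874, 0.1717]
tool_rot: [2.324, 2.113, 0.004]
ft_force: [0.8, -0.4, -1.3]
grip_width: 0.583
```

Run:
```python
from h import *
d=grab('side','s11');e=grab('scene','n11');w=grab('wrist','w11')
s=ctrl.get_state(); print(s['time'],s['position'],toolyaw(s),s['ft_force'],s['grip_width'])
cv2.imwrite('pics/s11c.png',np.hstack([cv2.resize(d['img'][220:350,205:335],None,fx=3,fy=3,interpolation=cv2.INTER_CUBIC),cv2.resize(e['img'][150:280,330:460],None,fx=3,fy=3,interpolation=cv2.INTER_CUBIC)]))
P=s['position']
print(move([.55,.01,.175],70), move([.55,-.2655,.175],57.6,P0=np.array([.55,.01,.175]),yaw0=70))
```

```text
16.45 [0.46005539 0.28654544 0.16934251] 84.55000033724586 [-0.67336215 -0.29058817 -0.4524209 ] 0.586556873042213
(array([-0.8892,  0.386 , -0.0184]), np.float64(0.0808)) (array([-9.142e-01,  8.720e-02,  8.000e-04]), 0.0689)
```

View pics/s11c.png

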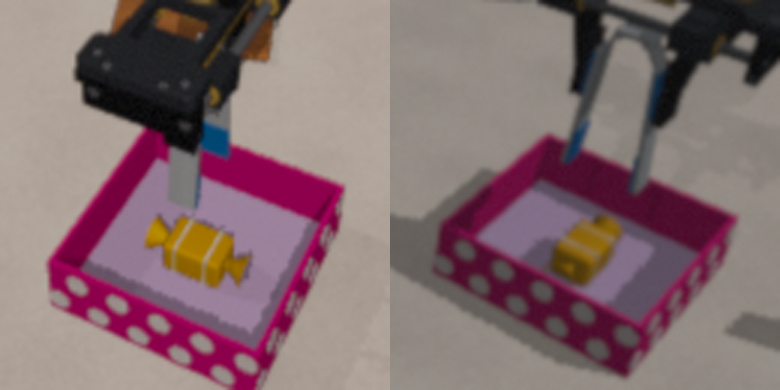

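Emit:
drive_tool([
  [[-0.07,0.03,-0.01,0.007,106],[-0.18,0.078,-0.018,0.016,106],[-0.3,0.13,-0.018,0.027,106],[-0.42,0.182,-0.018,0.038,106],[-0.54,0.234,-0.018,0.05,106],[-0.66,0.286,-0.018,0.06,106],[-0.78,0.339,-0.018,0.071,106],[-0.889,0.386,-0.018,0.081,106],[-0.889,0.386,-0.018,0.081,106],[-0.889,0.386,-0.018,0.081,106]],
])

```text
time: 17.7
position: [0.55, 0.0097, 0.1753]
tool_rot: [-2.575, -1.799, 0.001]
ft_force: [-0.5, 0.3, -0.6]
grip_width: 0.584
```

Run:
```python
from h import *
s=ctrl.get_state(); print(s['time'],s['position'],toolyaw(s),s['grip_width'],move([.55,-.2655,.175],57.6))
```

```text
17.7 [0.54999752 0.0097202  0.17530105] 69.89149557264007 0.5838954414233807 (array([-8.615e-01,  3.154e-01,  8.000e-04]), np.float64(0.0683))
```

Emit:
drive_tool([
  [[-0.07,0.026,0,0.006,106],[-0.18,0.066,0,0.014,106],[-0.3,0.11,0,0.024,106],[-0.42,0.154,0,0.033,106],[-0.54,0.198,0,0.043,106],[-0.66,0.242,0,0.052,106],[-0.77,0.282,0,0.061,106],[-0.83,0.304,0,0.066,106],[-0.861,0.315,0,0.068,106],[-0.861,0.315,0,0.068,106],[-0.861,0.315,0,0.068,106],[-0.861,0.315,0,0.068,106]],
])

```text
time: 19.2
position: [0.5512, -0.2633, 0.1756]
tool_rot: [-2.749, -1.519, -0.001]
ft_force: [0.2, -0.3, -1.6]
grip_width: 0.584
```

Run:
```python
from h import *
d=grab('side','s12');e=grab('scene','n12');w=grab('wrist','w12')
s=ctrl.get_state(); print(s['time'],s['position'],toolyaw(s),s['grip_width'],s['ft_force'],move([.55,-.2655,.081],57.6))
cv2.imwrite('pics/s12c.png',np.hstack([cv2.resize(d['img'][80:180,255:355],None,fx=4,fy=4,interpolation=cv2.INTER_CUBIC),cv2.resize(e['img'][90:190,155:255],None,fx=4,fy=4,interpolation=cv2.INTER_CUBIC)]))
```

```text
19.35 [ 0.55103731 -0.2639882   0.17571363] 57.78998314834912 0.5842293209784526 [-0.58845488  0.37778206 -0.79603382] (array([-6.200e-03, -2.000e-04,  3.157e-01]), np.float64(0.0011))
```

View pics/s12c.png

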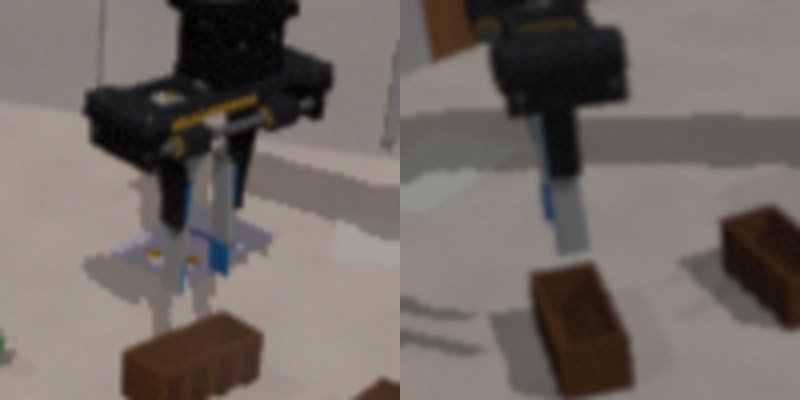

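View pics/w12.png

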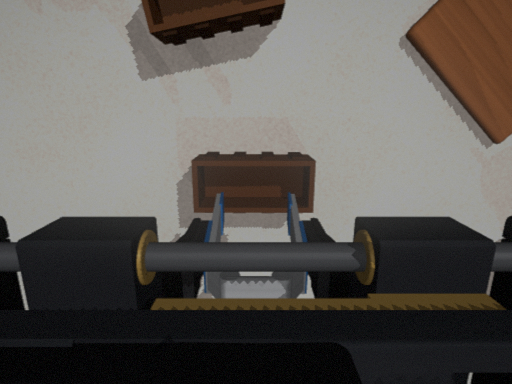

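Emit:
drive_tool([
  [[-0.006,0,0.05,0.001,106],[-0.006,0,0.12,0.001,106],[-0.006,0,0.19,0.001,106],[-0.006,0,0.25,0.001,106],[-0.006,0,0.29,0.001,106],[-0.006,0,0.306,0.001,106],[-0.006,0,0.306,0.001,106],[-0.006,0,0.306,0.001,106]],
])

```text
time: 20.35
position: [0.5504, -0.2665, 0.0846]
tool_rot: [2.753, 1.512, 0.002]
ft_force: [0.3, -0.1, -1.2]
grip_width: 0.586
```

Emit:
drive_tool([
  [[0,0,0.006,0,106],[0,0,0.01,0,106],[0,0,0.01,0,106],[0,0,0.01,0,106]],
])

```text
time: 20.85
position: [0.5499, -0.2662, 0.0809]
tool_rot: [-2.754, -1.512, -0.0]
ft_force: [0.9, -0.3, -0.4]
grip_width: 0.587
```

Run:
```python
from h import *
d=grab('side','s13');e=grab('scene','n13')
s=ctrl.get_state(); print(s['time'],s['position'],toolyaw(s),s['grip_width'],s['ft_force'])
cv2.imwrite('pics/s13c.png',np.hstack([cv2.resize(d['img'][110:210,255:355],None,fx=4,fy=4,interpolation=cv2.INTER_CUBIC),cv2.resize(e['img'][100:200,155:255],None,fx=4,fy=4,interpolation=cv2.INTER_CUBIC)]))
```

```text
20.95 [ 0.54989397 -0.2662143   0.08089374] 57.54610206488931 0.5894282439256411 [-0.86214647  0.21566386 -0.38684626]
```

View pics/s13c.png

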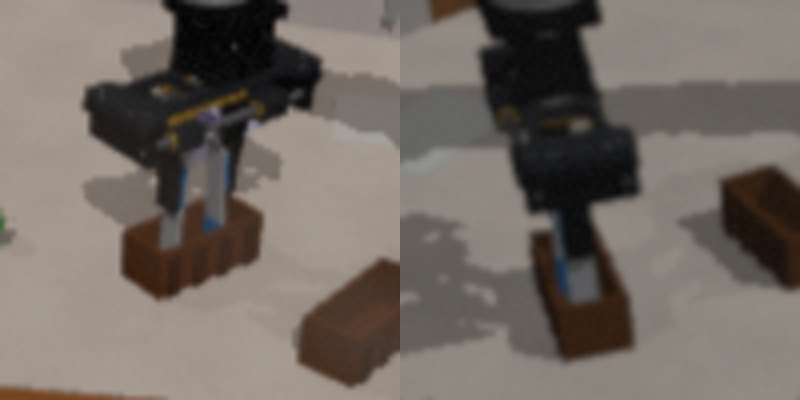

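The tips are inside the holder. I'll lower in 0.6 mm steps until contact.

Emit:
drive_tool([
  [[0,0,0.002,0,106],[0,0,0.004,0,106],[0,0,0.004,0,106],[0,0,0.004,0,106]],
])

```text
time: 21.45
position: [0.5499, -0.2662, 0.0797]
tool_rot: [2.754, 1.512, 0.0]
ft_force: [0.7, -0.9, -1.6]
grip_width: 0.585
```

Emit:
drive_tool([
  [[0,0,0.001,0,106],[0,0,0.002,0,106],[0,0,0.003,0,106],[0,0,0.003,0,106]],
])

```text
time: 21.95
position: [0.5502, -0.2664, 0.0793]
tool_rot: [2.753, 1.512, 0.001]
ft_force: [-0.7, 0.3, 3.8]
grip_width: 0.582
```

Contact: the force reads 3.8 N. Opening slowly.

Emit:
drive_tool([
  [[0,0,0,0,102],[0,0,0,0,98],[0,0,0,0,94],[0,0,0,0,85],[0,0,0,0,70],[0,0,0,0,40],[0,0,0,0,0],[0,0,0,0,0],[0,0,0,0,0],[0,0,0,0,0]],
])

```text
time: 23.2
position: [0.5499, -0.2662, 0.0788]
tool_rot: [-2.754, -1.512, -0.0]
ft_force: [-0.7, 0.5, 0.3]
grip_width: 0.997
```

Run:
```python
from h import *
d=grab('side','s14');e=grab('scene','n14')
s=ctrl.get_state(); print(s['time'],s['position'],toolyaw(s),s['grip_width'],s['ft_force'])
cv2.imwrite('pics/s14c.png',np.hstack([cv2.resize(d['img'][110:210,255:355],None,fx=4,fy=4,interpolation=cv2.INTER_CUBIC),cv2.resize(e['img'][100:200,155:255],None,fx=4,fy=4,interpolation=cv2.INTER_CUBIC)]))
```

```text
23.3 [ 0.54989692 -0.26616885  0.07876724] 57.545800230508846 0.9953813204828911 [ 0.27935719 -0.73331921 -0.08033566]
```

View pics/s14c.png

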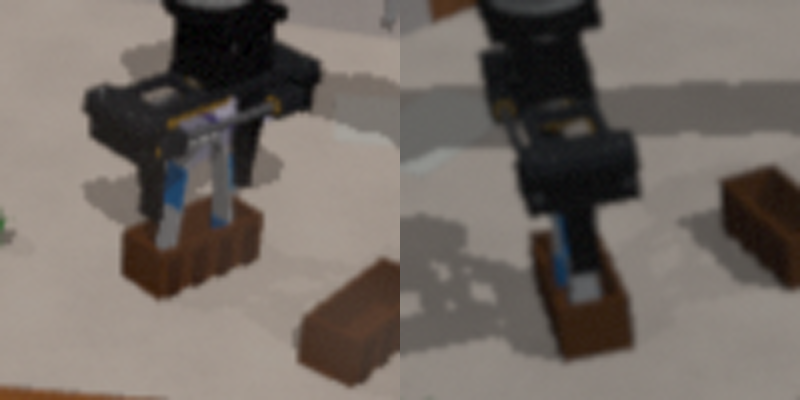

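The tongs stand open in the holder. Retreating straight up.

Emit:
drive_tool([
  [[0,0,-0.05,0,0],[0,0,-0.15,0,0],[0,0,-0.28,0,0],[0,0,-0.42,0,0],[0,0,-0.52,0,0],[0,0.2,-0.52,0,0],[0,0.28,-0.52,0,0],[0,0.28,-0.52,0,0],[0,0.28,-0.52,0,0]],
])

```text
time: 24.42
position: [0.6201, -0.3112, 0.2353]
tool_rot: [-2.754, -1.512, 0.0]
ft_force: [-0.2, -0.1, 0.1]
grip_width: 1.0
```

Run:
```python
from h import *
d=grab('side','s15');e=grab('scene','n15');w=grab('wrist','w15')
s=ctrl.get_state(); print(s['time'],s['position'],s['ft_force'])
cv2.imwrite('pics/s15c.png',np.hstack([d['img'][100:384,130:400],e['img'][100:384,100:460]]))
```

```text
24.575 [ 0.62019805 -0.31083167  0.235474  ] [ 0.17710847  0.43203429 -0.67943645]
```

View pics/s15c.png

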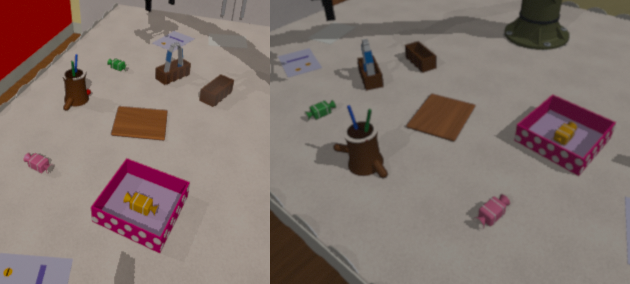

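View pics/w15.png

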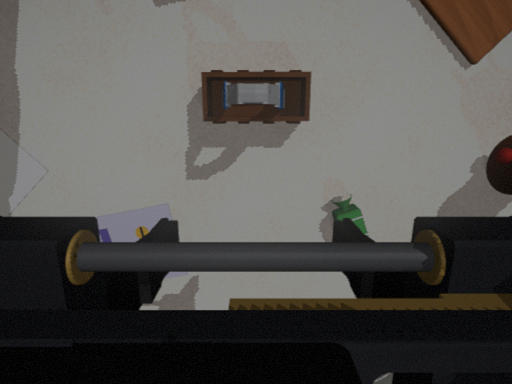

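The tongs stand upright and open in the holder at wrist pixel (255,95). The gold bonbon lies flat in the box, and the bystanders are where they were. Handing in.

```bash
python3 -c "
from bench import ctrl
print(ctrl.close_job())"
```

```text
the job is handed in; nothing more can be done
None
```

The gold bonbon is lying on the floor of the pink gift box, and the tongs are standing open in their holder. I handed the job in at about 24.6 s, well under the 54 s limit.

- **Picking the holder:** there were two brown troughs. I used the one 0.61 m from the base, which held the tongs, not the empty one at 0.44 m.
- **Bonbon:** I carried the tongs to the board with the plates squeezed to 51 mm and clamped the bonbon, with the plates at about 43.7 mm. I lowered it to the middle of the box floor, where contact read 5.8 N, then opened the jaws and lifted clear. Only the tongs touched it.
- **Tongs:** I lowered them into the holder until contact (3.8 N), opened the gripper fully and backed away.

The last pictures show the bonbon lying flat in the box and the tongs upright and open in the holder. The pink and green bonbons and the pen pot look unmoved by eye; I did not re-measure them. The robot was touching nothing, with the force reading about zero. No check failed; the only discrepancies were tool position offsets of about 1–3 mm between moves, which I corrected before each descent.

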